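Shut the open stain tube, turn the red cap to the pointer and hold

TASK

One tube on the stain carousel has been left open: press its white flip cap fully shut. Then take the carousel by its upright handle and turn it gently until the red-capped tube stands squarely at the yellow pointer, and finish there still holding the handle, keeping the turntable still. Leave the other caps shut and do not disturb the other things on the bench.

Things in the scene. Friction and masses are not known exactly. Their poses are not given: they have to be found in the camera images.
- carousel: Fixed dark steel foot (170 mm across, 20 mm high) of a small carousel of stain tubes. Origin: centre of its underside on the bench, on the turntable's axis. Its own -x direction, roughly toward the robot, is the front: there a flat tongue carries a yellow cone that points inward at the turntable. Place and yaw vary.
- pointer_tip (a point): tip of the yellow pointer cone, 118 mm from the turntable's axis, 30 mm above the bench; the cone and its post reach out to 151 mm from the axis and up to 43 mm above the bench
- turntable (a joint): angle of the turntable on its foot, rad, counter-clockwise seen from above; at 0 the red-capped tube is at the back, straight away from the pointer; at +pi or -pi (either will do) it is at the pointer. Starts between -2.3 and 2.3. Turns lightly (friction 0.04 N m, no spring or detent) and stays where it is left; stops at -4.2 and 4.2.
- turntable_top (a point): centre of the top of the round wooden turntable (220 mm across, 13 mm thick), 35 mm above the bench, on its axis. On it, 78 mm from the axis, 60 degrees apart: five upright amber tubes (29 mm across) with flip caps, one red and four white, and one upright handle across from the red-capped tube. A brass knob in the middle reaches 76 mm above the bench.
- red_tube (a point): centre of the mouth of the tube with the red cap, 90 mm above the bench, 78 mm from the turntable's axis
- open_tube (a point): centre of the mouth of the white-capped tube whose cap stands open, 90 mm above the bench, 78 mm from the axis; the neighbour of the red-capped tube
- open_hinge (a point): hinge of that open white cap, 16.5 mm outward of the tube's centre (the direction from the turntable's axis), 90 mm above the bench; the hinge line is horizontal and tangential, so the cap swings in the upright plane through the turntable's axis
- cap_open (a joint): opening angle of the open cap, rad: 0 shut flat on the tube, pi/2 upright, beyond that leaning outward; range 0 to 2.4, starts between 1.7 and 2.2. Cap 33 mm across, its tab ends 39 mm from the hinge; shut, its flat top is 101 mm above the bench. It stays at any angle (friction below 0.01 N m, no snap): push it inward over the tube, then down.
- handle: round dark wooden grip, 22 mm across and 56 mm tall, upright on a fixed steel rod (10 mm thick) on the turntable, 78 mm from its axis, across from the red-capped tube. Its origin is the grip's lower end, 101 mm above the bench; its top is 157 mm above it. The grip spins freely on the rod, as on a crank, so the hand need not turn with the turntable.
- handle_grip (a point): on the handle's axis, 135 mm above the bench: the height to grip
- cap_red (a joint): opening angle of the red cap, rad, 0 shut (as it starts), up to 2.4; the same kind of cap as the open one
- cap_c (a joint): opening angle of a white cap that starts shut, rad, 0 shut (as it starts), up to 2.4; the same kind of cap as the open one
- cap_d (a joint): opening angle of a white cap that starts shut, rad, 0 shut (as it starts), up to 2.4; the same kind of cap as the open one
- cap_e (a joint): opening angle of a white cap that starts shut, rad, 0 shut (as it starts), up to 2.4; the same kind of cap as the open one
- mug: bystander: brown mug, 82 mm wide, 91 mm tall, on the left; origin at the centre of its underside
- stain_small: bystander: small dark stain bottle with a green cap, 48 mm wide, 165 mm tall, at the far right; origin at the centre of its underside
- white_glue: bystander: white glue bottle with a nozzle, 60 mm wide, 150 mm tall, on the right; origin at the centre of its underside
- jar_spirit: bystander: pale jar with a dark blue lid, 68 mm wide, 124 mm tall, on the right; origin at the centre of its underside
- wax_block: bystander: yellow beeswax block 35x60x22 mm, on the left; origin at the centre of its underside

How it is judged:
On the way, in this order (a step that is already met when the one before it is completed fails the run):
1. the open cap is pressed shut (value of joint cap_open below 0.12 rad), for 0.2 s.
2. the red-capped tube stands still at the pointer with the fingers on the handle (y of red_tube in the frame of carousel between -0.008 and 0.008 m and x of red_tube in the frame of carousel below 0 m and velocity of joint turntable between -0.05 and 0.05 rad/s and contact force between the fingers and handle above 1 N), for 0.3 s.
At the end, for the whole second after the job is handed in: The red-capped tube's centre is within 8 mm sideways of the pointer's line on the pointer's side, the turntable is still (under 0.05 rad/s), the fingers hold the handle (over 1 N of contact), and all five caps are shut (under 0.12 rad) (all of step 2 and value of joint each of cap_open, cap_red, cap_c, cap_d, cap_e below 0.12 rad); the arm keeps its last pose, push and grip.
It fails at once if the turntable is flung round (over 2.5 rad/s) (velocity of joint turntable above 2.5 rad/s or velocity of joint turntable below -2.5 rad/s).
It fails at once if a bystander is moved by more than 30 mm (distance of any of mug, stain_small, white_glue, jar_spirit, wax_block from where it was at the start of the episode above 0.03 m).
It also fails if it takes over 53 s, if anything falls off the work surface, if the arm or the gripper's body presses on something with over 40 N, if the wrist force passes 120 N, or if a joint passes its speed limit or range.

ROBOT

A 7-joint arm with a two-finger parallel gripper is mounted at the origin on the work surface; the furniture and walls round the work are solid. World frame = base frame: x ahead of the robot, y to its left, z up, the work surface at z = 0. Lengths are in m, angles in rad, forces in N, time in s.
With the tool pointing down it reaches from about 0.425 to 0.975 m from the base axis. Payload 16.7 kg.
Tool frame: the origin (TCP) lies on the front face of the gripper's body, between the roots of the fingers; the fingertips stand 73 mm ahead of it and the grasp point (between the pads) lies 54 mm ahead of it; z points along the fingers, y is the line along which they close (so a half turn about z gives the same grasp; the last joint's range is limited). The gripper opens to 85 mm and grips with 20 to 120 N. Pads are 22 mm wide; open, the fingers measure 114 mm over their backs; the gripper's body (76 mm by 85 mm) begins 54 mm behind the grasp point. The pads swing forward as they close: fully open they stand 13 mm farther back than shut.
Start: joints at [-1.323, 0.426, 0.074, 1.606, -0.034, 1.111, -0.067], TCP at [0.261, 0.622, 0.304] pointing down, gripper open.
Joint ranges: [-2.85, 2.85], [-0.5, 2.14], [-1.23, 1.37], [0.21, 2.46], [-1.02, 4.16], [0.16, 2.05], [-2.73, 2.73]. Speed limits (rad/s): [1.89, 1.89, 2.39, 2.39, 3.01, 3.01, 3.01].

INTERFACE

Orientations are given as [roll, pitch, yaw] about the fixed x, y, z axes, in that order (R = Rz(yaw) Ry(pitch) Rx(roll)).
In Python, from plant import r gives the robot as it stands. Calls block until the motion is done:
- r.move_ptp(position, orientation): joint-space move of the TCP to a pose.
- r.servo_line(position, vel=0.15, attitude=None, contact_N=None): straight line of the TCP; attitude=None keeps the orientation; vel is the mean speed in m/s. With contact_N (N) it stops when the force on the tool has changed by that much, and returns True; else False.
- r.goto_joints(angles): joint-space move.
- r.set_gripper(opening): finger opening in m; the grip force is fixed at half the most; returns when the fingers have stopped.
- r.pause(seconds).
- r.solve_ik(position, orientation): joint angles nearest the present ones, or None.
- r.get_image(name): name is "scene" or "top" or "wrist"; returns a dict with "image" (480x640x3 uint8, blue, green, red), "fx", "fy", "cx", "cy" (pixels), "R" (3x3) and "t" (3): a world point X has camera coordinates R X + t; the wrist camera has in their place "T_tool_cam" (4x4, takes a point from camera to tool coordinates, whose origin is the TCP and whose axes are the flange's). Camera axes: x right, y down, z forward; pixel columns grow to the right and rows downward; lengths in m; the calibration is good to about 2 mm. A picture is of the moment at which its call begins: read the wrist's pose just before it. There is no depth.
A pose or a line that the arm cannot do raises r.Unreachable and nothing moves.
- r.close_job(): hands the job in; it is judged then, once.
Trained networks look in a picture, given as the dict that the camera call returned (one of the last four; its "shot" number tells which), for a name from the list of things; names that differ only in an ending like _2 or _b are one class to them, and where a whole thing is asked for, a point or a joint stands for the part that bears it (a point fixed in the world has none). Each returns a list of dicts, best first, with "conf" (0 to 1); they miss things now and then, are a little off and sometimes report something else, mostly with a low value. They report only what shows in the picture. A call takes as long as a camera call.
- r.search_frame(picture, query): "location" ([x, y, z] in m, in world coordinates, good to about 4 mm: the middle of the surface that is visible of it).
Readings, each from a call of its own:
- r.get_time_s(): time.
- r.get_joints(): joint angles.
- r.get_joint_velocities(): joint speeds.
- r.get_joint_torque(): joint torques, N m.
- r.get_tool_pos(): TCP position.
- r.get_tcp_rot(): TCP orientation.
- r.get_ft_force(): force on the tool from outside, world axes, zero at the start.
- r.get_moment(): the same for the moment, N m.
- r.get_grip_width(): finger opening in m.
- r.get_finger_force(): force on a finger pad.
Only numpy, scipy, OpenCV 4.12 (cv2) and the standard library are available. Lean on these libraries where they do the work, as an engineer would, in place of code of your own. Each camera call takes 0.05 s, during which the arm holds its last target. There are 200 camera calls.

## Working session

There is one attempt and no reset: what is moved stays moved. The work goes in short steps, each a Python script; the robot and the scene stay as the last script left them, time stands still between calls to the robot, and variables do not carry over. Pictures are saved under pics/ and viewed, at most 10 in all, crops included, and the job is handed in when it is done.

```bash
mkdir -p pics
python3 - <<'E'
from plant import r
import cv2
for n in("scene","top"):
    p=r.get_image(n); cv2.imwrite(f"pics/{n}0.png",p["image"])
    print(n,p["fx"],p["R"],p["t"])
    for q in["carousel","turntable_top","red_tube","open_tube","cap_open","handle","handle_grip","cap_red"]:
        print(q,[([round(float(v),3) for v in d["location"]],round(d["conf"],2)) for d in r.search_frame(p,q)[:5]])
print(r.get_tcp_rot(),r.get_time_s())
E
```

```text
scene 565.3794918854868 [[ 0.55009074 -0.83480986  0.02219644]
 [-0.38514622 -0.27719319 -0.88024219]
 [ 0.74098756  0.4756642  -0.47400527]] [-0.36072262  0.29521592  1.01002151]
carousel [([0.518, -0.057, 0.035], 0.59)]
turntable_top [([0.52, -0.063, 0.039], 0.82), ([0.532, 0.025, 0.134], 0.48), ([0.368, 0.147, 0.021], 0.25)]
red_tube [([0.521, -0.062, 0.036], 0.77), ([0.44, -0.41, 0.064], 0.74)]
open_tube [([0.519, -0.064, 0.036], 0.7)]
cap_open [([0.623, -0.103, 0.104], 0.69)]
handle [([0.53, 0.027, 0.133], 0.71)]
handle_grip [([0.53, 0.028, 0.133], 0.58), ([0.521, -0.061, 0.038], 0.22)]
cap_red []
top 440.57243686233204 [[-0.027004   -0.99943086  0.02021754]
 [-0.98514967  0.02317663 -0.17012635]
 [ 0.16956095 -0.02451139 -0.98521484]] [-0.06783599  0.56824799  0.92139565]
carousel [([0.528, -0.044, 0.031], 0.59)]
turntable_top [([0.53, -0.044, 0.036], 0.85)]
red_tube [([0.532, -0.046, 0.034], 0.75)]
open_tube [([0.536, -0.046, 0.033], 0.91)]
cap_open [([0.532, -0.044, 0.032], 0.43)]
handle [([0.54, 0.028, 0.151], 0.62), ([0.6, -0.007, 0.103], 0.58)]
handle_grip [([0.532, 0.033, 0.153], 0.53)]
cap_red [([0.538, -0.123, 0.099], 0.46)]
[-3.14156787e+00 -2.05109915e-05  2.74372415e+00] 0.9
```

View pics/scene0.png

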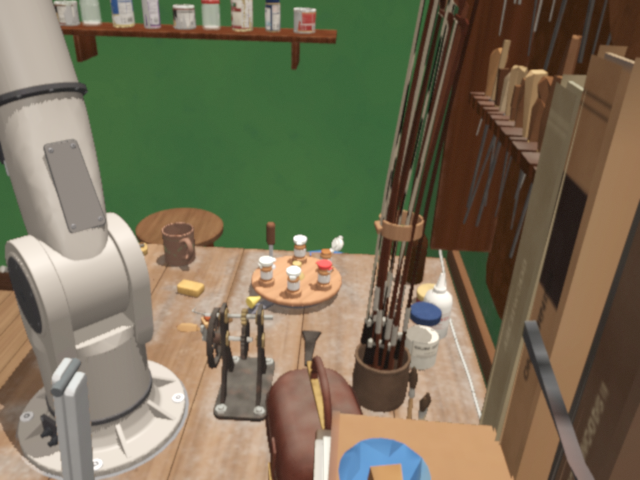

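View pics/top0.png

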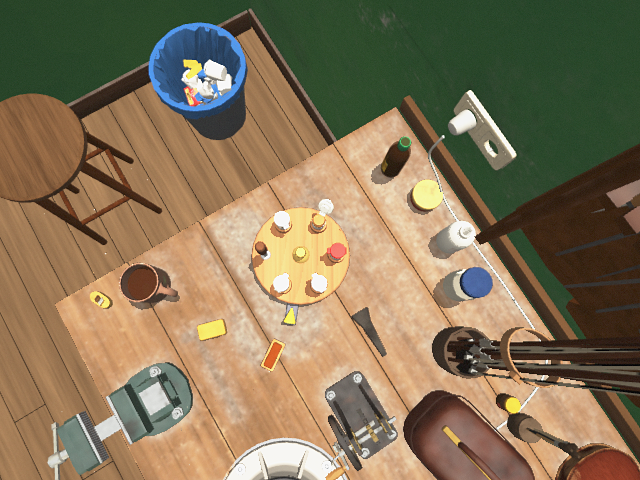

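The scene view shows the carousel at about (297,280), with the red cap at (324,268). In the top view the turntable centre is at about (301,255), the red cap at (337,253) and the open cap at (326,206) beside its tube (319,222). The handle is at (262,248) and the pointer at (290,316). Next I'll get a close wrist view.

```bash
cat > h.py <<'E'
from plant import r
import numpy as np, cv2
from scipy.spatial.transform import Rotation as Ro
def bp(p,u,v,z,Rt=None):
    "pixel -> world point on the plane z"
    R,t=Rt if Rt else (np.array(p["R"]),np.array(p["t"]))
    d=R.T@np.array([(u-p["cx"])/p["fx"],(v-p["cy"])/p["fy"],1]); c=-R.T@t
    return c+d*(z-c[2])/d[2]
def wrist():
    T=np.eye(4); T[:3,3]=r.get_tool_pos(); T[:3,:3]=Ro.from_euler('xyz',r.get_tcp_rot()).as_matrix()
    p=r.get_image("wrist"); M=np.linalg.inv(T@np.array(p["T_tool_cam"]))
    return p,(M[:3,:3],M[:3,3])
E
python3 - <<'E'
from h import *
p=r.get_image("top")
for n,u,v,z in[("knob",300.5,254,.076),("red",337,253,.101),("open",319,222,.09),("handle",261,247,.157),("tip",291,307,.03),("capopen",326,206,.115),("c1",281.5,222,.101),("c2",281,284,.101),("c3",318,284,.101)]:
    print(n,bp(p,u,v,z).round(3))
yaw=2.744
for y in(0,np.pi/2,-np.pi/2,np.pi,yaw):
    q=r.solve_ik([.5,-.045,.40],[np.pi,0,y]); print(y,None if q is None else np.round(q,2))
print(np.array(r.get_image("wrist")["T_tool_cam"]).round(3))
E
```

```text
knob [ 0.532 -0.047  0.076]
red [ 0.528 -0.123  0.101]
open [ 0.597 -0.088  0.09 ]
handle [0.536 0.029 0.157]
tip [ 0.422 -0.023  0.03 ]
capopen [ 0.626 -0.102  0.115]
c1 [ 0.597 -0.009  0.101]
c2 [ 0.467 -0.006  0.101]
c3 [ 0.465 -0.082  0.101]
0 [-0.94  0.05  0.96  1.9  -0.04  1.21 -1.54]
1.5707963267948966 [-0.84  0.05  0.84  1.9  -0.04  1.21  0.02]
-1.5707963267948966 None
3.141592653589793 [-0.75  0.05  0.75  1.89 -0.03  1.21  1.58]
2.744 [-0.77  0.05  0.77  1.89 -0.03  1.21  1.19]
[[-0.001 -0.965 -0.264  0.065]
 [ 1.    -0.    -0.001 -0.001]
 [ 0.001 -0.264  0.965 -0.069]
 [ 0.     0.     0.     1.   ]]
```

Run:
```python
from h import *
r.move_ptp([.54,-.05,.36],[np.pi,0,2.57])
p,Rt=wrist(); cv2.imwrite("pics/w1.png",p["image"])
s=r.get_image("scene"); cv2.imwrite("pics/s1.png",s["image"])
print(r.get_time_s(),np.round(r.get_joints(),2),p["fx"],r.get_ft_force())
for q in["turntable_top","red_tube","open_tube","cap_open","handle","cap_red"]:
    print(q,[([round(float(v),3) for v in d["location"]],round(d["conf"],2)) for d in r.search_frame(p,q)[:3]])
np.savez("w1.npz",R=Rt[0],t=Rt[1],K=[p["fx"],p["fy"],p["cx"],p["cy"]])
```

```text
3.6833 [-0.69  0.19  0.77  1.87 -0.14  1.14  1.13] 359.9473892987792 [ 0.99037524 -0.03340001  0.27158862]
turntable_top [([0.536, -0.039, 0.035], 0.6)]
red_tube [([0.529, -0.04, 0.037], 0.58)]
open_tube [([0.533, -0.047, 0.037], 0.8)]
cap_open [([0.621, -0.102, 0.106], 0.68), ([0.538, -0.04, 0.036], 0.65), ([0.47, -0.002, 0.103], 0.49)]
handle [([0.536, 0.029, 0.153], 0.75)]
cap_red [([0.533, -0.121, 0.097], 0.86), ([0.531, 0.026, 0.156], 0.53)]
```

View pics/w1.png

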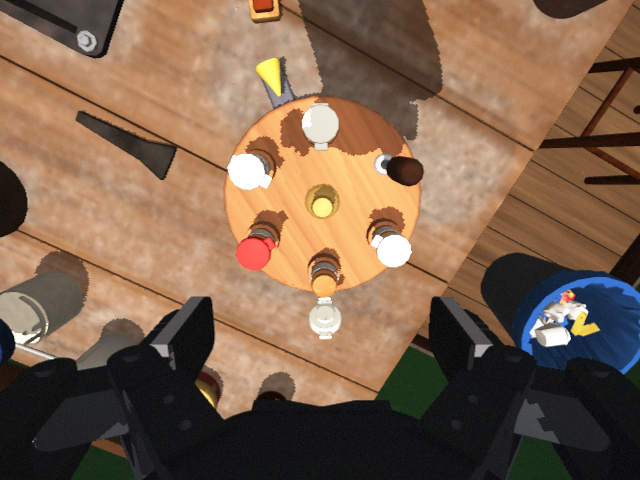

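The wrist view shows everything clearly:

| Feature | Pixel |
|---|---|
| Red cap | (255,253) |
| Open tube mouth | (323,285) |
| Raised cap | (325,319) |
| Knob | (322,207) |
| Handle top | (407,171) |
| Pointer tip | (280,97) |

Run:
```python
from h import *
d=np.load("w1.npz"); p=dict(zip(["fx","fy","cx","cy"],d["K"])); Rt=(d["R"],d["t"])
img=cv2.imread("pics/w1.png")
# rim of turntable: orange pixel ellipse ; centroids
hsv=cv2.cvtColor(img,cv2.COLOR_BGR2HSV)
def cen(m,x0,x1,y0,y1):
    k=np.zeros(m.shape,bool);k[y0:y1,x0:x1]=1; y,x=np.nonzero((m>0)&k); return x.mean(),y.mean(),len(x)
print("red",cen(cv2.inRange(hsv,(0,200,120),(4,255,255))|cv2.inRange(hsv,(174,200,120),(180,255,255)),230,280,230,275))
pts={}
for n,u,v,z in[("knob",322,207,.076),("red",254,253,.101),("open",323,286,.09),("handle",407,171,.157),("tip",281,97,.03),("cb",325,319,.115),("c1",393,250,.101),("c2",320,124,.101),("c3",247,171,.101)]:
    pts[n]=bp(p,u,v,z,Rt); print(n,pts[n].round(4))
# rim points at z=.035
rim=np.array([bp(p,u,v,.035,Rt)[:2] for u,v in[(225,195),(421,195),(322,97),(322,290),(252,127),(394,127)]])
A=np.c_[2*rim,np.ones(len(rim))]; s=np.linalg.lstsq(A,(rim**2).sum(1),rcond=None)[0]
print("rim",s[:2],np.sqrt(s[2]+s[:2]@s[:2]))
# fit centre and angle to the six stations at known radius
from scipy.optimize import least_squares
o=[("red",0),("open",60),("c1",120),("handle",180),("c2",240),("c3",300)]
f=lambda q:np.concatenate([pts[n][:2]-q[:2]-.078*np.array([np.cos(q[2]+np.radians(a)),np.sin(q[2]+np.radians(a))]) for n,a in o])
s=least_squares(f,[.53,-.046,-1.6]);print(s.x,np.degrees(s.x[2]),(s.fun*1000).round(1))
v=pts["tip"][:2]-s.x[:2];print("tip",np.hypot(*v),np.degrees(np.arctan2(v[1],v[0])))
```

```text
red (np.float64(261.2340425531915), np.float64(242.29787234042553), 47)
knob [ 0.5374 -0.0469  0.076 ]
red [ 0.536  -0.1229  0.101 ]
open [ 0.6037 -0.0882  0.09  ]
handle [0.5369 0.0283 0.157 ]
tip [ 0.4244 -0.0247  0.03  ]
cb [ 0.6246 -0.0995  0.115 ]
c1 [ 0.6049 -0.0101  0.101 ]
c2 [ 0.4716 -0.0068  0.101 ]
c3 [ 0.47   -0.0835  0.101 ]
rim [ 0.53766149 -0.04572339] 0.10678136415771082
[ 0.53716806 -0.04721541 -1.59094578] -91.15447887119441 [ 0.4  2.3 -0.2 -0.6 -0.6 -0.5 -1.8 -2.5  1.2  0.1  1.1  1.3]
tip 0.11501930761404257 168.71172444223131
```

```bash
cat >> h.py <<'E'
C=np.array([.5355,-.047]); RED=np.radians(-91.4); PTR=np.radians(168.6)
E
python3 - <<'E'
from h import *
a=RED+np.pi/3; u=np.array([np.cos(a),np.sin(a)]); o=[np.pi,0,a+np.pi]
P=lambda rad,tip:[*(C+rad*u),tip+.073]
r.set_gripper(0)
r.move_ptp(P(.156,.15),o)
r.servo_line(P(.156,.108),.1)
print(r.get_time_s(),r.get_grip_width(),r.get_ft_force().round(2))
print(r.servo_line(P(.085,.108),.07,contact_N=12),r.get_tool_pos().round(4),r.get_ft_force().round(2))
print(r.servo_line(P(.072,.112),.06,contact_N=12))
print(r.servo_line(P(.072,.096),.03,contact_N=10),r.get_tool_pos()[2]-.073,r.get_ft_force().round(2))
r.pause(.3)
print(r.get_time_s())
s=r.get_image("scene"); cv2.imwrite("pics/s2.png",cv2.resize(s["image"][200:340,200:400],(800,560)))
E
```

```text
6.1417 1.1945468880731884e-05 [-0.18  0.67  0.75]
False [ 0.6083 -0.0915  0.181 ] [-0.62 -0.68 -0.79]
False
True 0.1004822527197053 [-2.46  3.01 14.64]
8.4167
```

View pics/s2.png

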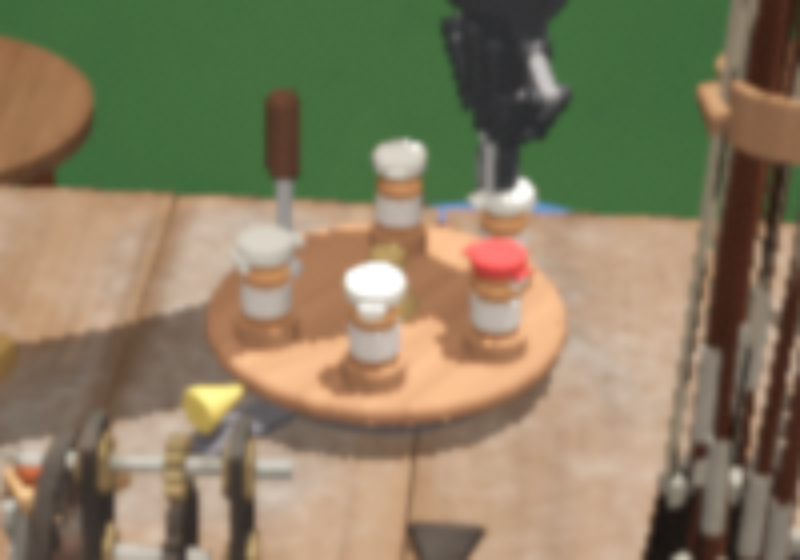

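The cap is flat on its tube, with the fingertips resting on it at about (500,190). Next I lift off, look again from above, and grip the handle.

Run:
```python
from h import *
x=r.get_tool_pos(); r.servo_line([x[0],x[1],.26],.15)
r.set_gripper(.085)
r.move_ptp([.535,.03,.34],[np.pi,0,np.pi/2])
p,Rt=wrist(); cv2.imwrite("pics/w3.png",p["image"]); np.savez("w3.npz",R=Rt[0],t=Rt[1])
for q in["handle","cap_red","cap_open","handle_grip"]:
    print(q,[([round(float(v),3) for v in d["location"]],round(d["conf"],2)) for d in r.search_frame(p,q)[:3]])
for a in(90,60,30,0,-12):
    h=C+.078*np.array([np.cos(np.radians(a)),np.sin(np.radians(a))]); q=r.solve_ik([*h,.189],[np.pi,0,np.radians(a)]); print(a,None if q is None else np.round(q,2))
print(r.get_time_s())
```

```text
handle [([0.537, 0.032, 0.151], 0.97)]
cap_red [([0.532, -0.123, 0.097], 0.69), ([0.602, -0.084, 0.097], 0.57), ([0.535, -0.034, 0.034], 0.48)]
cap_open [([0.6, -0.084, 0.099], 0.57)]
handle_grip [([0.536, 0.035, 0.156], 0.63)]
90 [-0.95  0.54  1.01  2.06 -0.61  0.87  0.42]
60 [-0.93  0.68  1.11  1.98 -0.75  0.97  0.03]
30 [-0.89  0.81  1.21  1.91 -0.88  1.08 -0.35]
0 [-0.84  0.91  1.29  1.89 -0.97  1.16 -0.75]
-12 [-0.82  0.92  1.3   1.89 -0.98  1.17 -0.92]
11.3667
```

View pics/w3.png

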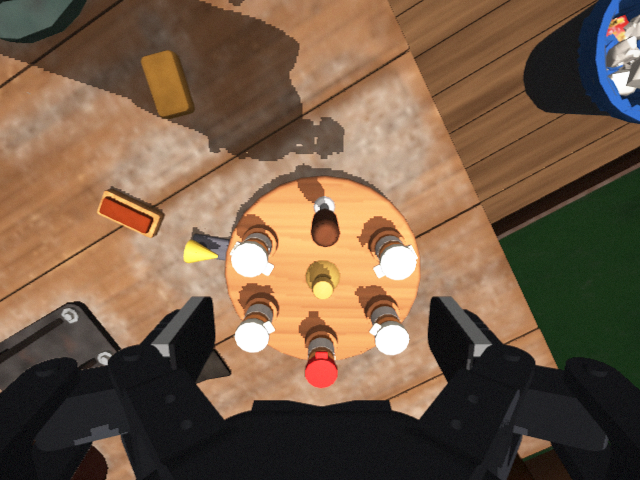

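All caps now look shut: four white ones at (250,258), (398,261), (252,335) and (391,339), and the red at (321,371). The handle is at (325,233) and the pointer tip at (217,252). I'll refit the geometry, then grip.

Run:
```python
from h import *
d=np.load("w3.npz"); p=dict(zip(["fx","fy","cx","cy"],np.load("w1.npz")["K"])); Rt=(d["R"],d["t"])
pts={n:bp(p,u,v,z,Rt)[:2] for n,u,v,z in[("knob",322,289,.076),("red",321,371,.101),("open",391,339,.101),("handle",325,235,.157),("tip",217,252,.03),("c1",398,261,.101),("c2",250,258,.101),("c3",252,335,.101)]}
from scipy.optimize import least_squares
o=[("red",0),("open",60),("c1",120),("handle",180),("c2",240),("c3",300)]
f=lambda q:np.concatenate([pts[n]-q[:2]-.078*np.array([np.cos(q[2]+np.radians(a)),np.sin(q[2]+np.radians(a))]) for n,a in o])
s=least_squares(f,[.53,-.046,-1.6]).x;print(s,np.degrees(s[2]),(f(s)*1000).round(1),pts["knob"])
v=pts["tip"]-s[:2];print("tip",np.hypot(*v),np.degrees(np.arctan2(v[1],v[0])))
h=.5*(C-.078*np.array([np.cos(RED),np.sin(RED)]))+.5*(s[:2]-.078*np.array([np.cos(s[2]),np.sin(s[2])]))
print("handle",h)
r.servo_line([*h,.189],.12,contact_N=10)
f0=r.get_ft_force(); r.set_gripper(0)
print(r.get_time_s(),r.get_tool_pos().round(4),r.get_grip_width(),r.get_finger_force(),f0.round(1),r.get_ft_force().round(1))
```

```text
[ 0.53824029 -0.04483741 -1.59458045] -91.36273013957984 [ 0.3  1.8 -1.2 -0.4 -0.8  0.2 -0.6 -2.   1.2 -0.2  1.   0.6] [ 0.53762454 -0.04486314]
tip 0.11851883070261579 168.16366615832158
handle [0.5387505  0.03205862]
13.3833 [0.5391 0.0321 0.1893] 0.02038240590519021 58.535964880138636 [-0.   0.1 -1. ] [0.2 1.1 6.3]
```

```bash
cat > turn.py <<'E'
from h import *
C2=np.array([.5375,-.0455])
def turn(a0,a1,n,rad=.078,C2=C2,vel=.05):
    for i,a in enumerate(np.radians(np.linspace(a0,a1,n+1)[1:])):
        r.servo_line([*(C2+rad*np.array([np.cos(a),np.sin(a)])),.189],vel,attitude=[np.pi,0,a])
        f=r.get_ft_force(); e=np.array([np.cos(a),np.sin(a)])
        if i%3==0 or i==n-1: print(round(np.degrees(a),1),"rad",round(f[:2]@e,1),"tan",round(f[1]*e[0]-f[0]*e[1],1),"z",round(f[2],1),r.get_time_s())
        if np.hypot(*f[:2])>35: print("high force",f); break
E
python3 - <<'E'
from turn import *
turn(88.6,48.6,8)
E
```

```text
83.6 rad -2.7 tan 0.0 z 6.5 13.6833
68.6 rad -3.1 tan -0.2 z 7.2 14.5333
53.6 rad -4.1 tan -0.6 z 8.1 15.3833
48.6 rad -4.4 tan -0.6 z 9.3 15.6667
```

Run:
```python
from turn import *
turn(48.6,-11.7,12)
r.pause(.4)
p=r.get_image("top"); cv2.imwrite("pics/t5.png",cv2.resize(p["image"][190:340,220:390],(680,600),interpolation=cv2.INTER_CUBIC))
p2,Rt=wrist(); cv2.imwrite("pics/w5.png",p2["image"]); np.savez("w5.npz",R=Rt[0],t=Rt[1])
print([(d["location"],d["conf"]) for d in r.search_frame(p,"cap_red")[:2]],[(d["location"],d["conf"]) for d in r.search_frame(p2,"cap_red")[:2]])
print(r.get_finger_force(),r.get_grip_width(),r.get_tool_pos())
```

```text
43.6 rad -5.7 tan -0.3 z 7.8 15.95
28.5 rad -6.3 tan -0.9 z 9.6 16.8
13.4 rad -7.7 tan -0.3 z 11.1 17.65
-1.6 rad -8.3 tan 0.1 z 12.0 18.5
-11.7 rad -8.0 tan -0.2 z 12.2 19.0667
[([0.4621, -0.0285, 0.0983], 0.49)] []
59.768752357922494 0.02023811602500379 [ 0.61309657 -0.0614838   0.18925112]
```

View pics/t5.png

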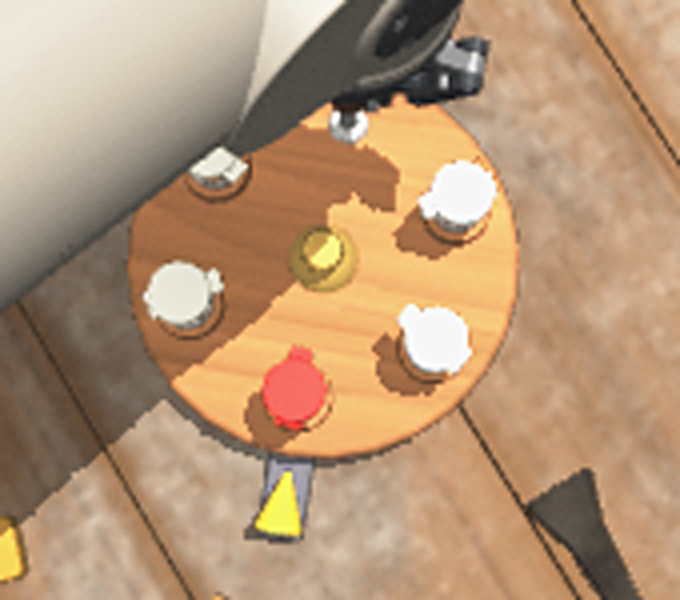

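View pics/w5.png

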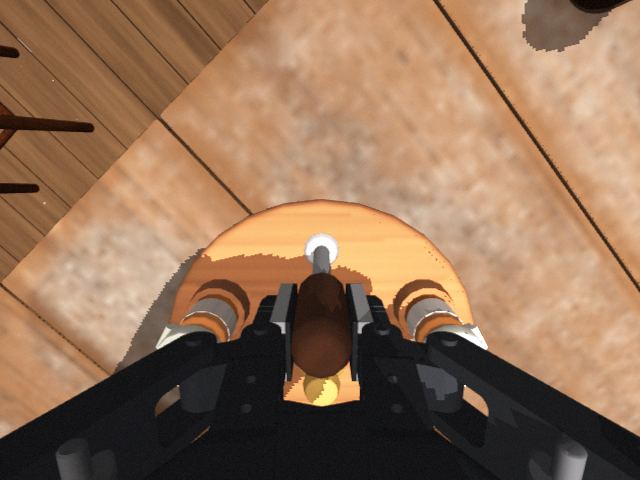

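The top crop shows the red cap at (295,392), in line with the pointer tip at (289,472) and the knob at (323,245). I'll check the alignment numerically, all from this one camera.

Run:
```python
from h import *
p=r.get_image("top")
g=lambda u,v,z:bp(p,220+(u+.5)/4-.5,190+(v+.5)/4-.5,z)[:2]
k=g(323,245,.076);rd=g(295,392,.101);t=g(289,472,.03);b=g(277,537,.03)
w=[g(462,193,.101),g(437,341,.101),g(180,294,.101)]
c=(w[0]+w[2])/2  # opposite white caps? red+-60 are w1,w2; w0 across from w2
an=lambda v:np.degrees(np.arctan2(v[1],v[0]))
print(k,c,rd,t,b)
for o in(k,c): print("red",an(rd-o),"tip",an(t-o),np.hypot(*(t-o)),np.hypot(*(rd-o)), "w",[an(x-o) for x in w])
print(an(b-t))
```

```text
[ 0.53833028 -0.04674496] [ 0.53563049 -0.04652064] [ 0.45912534 -0.0311811 ] [ 0.42014277 -0.02497927] [ 0.38540666 -0.01785378]
red 168.88295383079102 tip 169.56519243228897 0.12017500715341045 0.08071960857372633 w [np.float64(-73.30938922749756), np.float64(-133.52690625336345), np.float64(110.36257205741039)]
red 168.6623383885965 tip 169.4343093129003 0.11747954988172354 0.07802780972190258 w [np.float64(-71.44808299124084), np.float64(-131.97799022966908), np.float64(108.55191700875918)]
168.40761235767215
```

Run:
```python
from h import *
print(r.get_finger_force(),r.get_time_s()); print(r.close_job())
```

```text
59.76925770286471 19.7167
the job is handed in; nothing more can be done
None
```

I pressed the open cap shut and turned the red-capped tube to within about 1° (roughly 1–2 mm) of the pointer's line. I handed the job in at 19.7 s with the gripper still holding the handle at about 60 N; the hand-in gave no verdict.

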